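# Nest the fanned scoop set and stow its depth rod in the clear bore

## Robot

A 6-joint arm with a two-finger parallel gripper is mounted at the origin on the work surface. World frame = base frame: x ahead of the robot, y to its left, z up, the work surface at z = 0. Lengths are in m, angles in rad, forces in N, time in s.
With the tool pointing down it reaches from about 0.35 to 1 m from the base axis. Payload 7.1 kg.
Tool frame: the origin (TCP) lies between the finger pads; the fingertips stand 22 mm ahead of it and the grasp point (between the pads) lies 3 mm ahead of it; z points along the fingers, y is the line along which they close (so a half turn about z gives the same grasp; the last joint's range is limited). The gripper opens to 85 mm and grips with 20 to 120 N. Pads are 22 mm wide; open, the fingers measure 114 mm over their backs; the gripper's body (76 mm by 85 mm) begins 54 mm behind the grasp point. The pads swing forward as they close: fully open they stand 13 mm farther back than shut.
Start: joints at [1.167, 0.423, 1.63, -0, 1.089, -0.019], TCP at [0.235, 0.579, 0.253] pointing down, gripper open.
Joint ranges: [-3, 3], [-0.9, 2.11], [0.09, 2.58], [-1.31, 4.45], [0.11, 2.69], [-2.54, 2.54]. Speed limits (rad/s): [2.39, 2.39, 3.01, 3.14, 3.14, 3.14].

## Interface

Orientations are given as a rotation vector (axis times angle).
In Python, from rig import manip gives the robot as it stands. The module is installed in compiled form; this text tells all that it offers. Calls block until the motion is done:
- manip.move_to(position, orientation): joint-space move of the TCP to a pose.
- manip.servo_line(position, orientation=None, rate=0.15): straight line of the TCP; orientation=None keeps the orientation; rate is the mean speed in m/s.
- manip.set_joints(angles): joint-space move.
- manip.command_gripper(opening, f_grip=None): finger opening in m; f_grip is the grip in N (None keeps the last); returns when the fingers have stopped.
- manip.hold(seconds).
- manip.solve_ik(position, orientation): joint angles nearest the present ones, or None.
- manip.camera(name): name is "side" or "top"; returns a dict with "image" (420x560x3 uint8, red, green, blue), "fx", "fy", "cx", "cy" (pixels), "k1" (the pictures are not rectified: a ray, as slopes to the right and down, at radius r is drawn at 1 + k1 r^2 times it, then the intrinsics apply), "cam_to_world" (4x4, takes a point from camera to world coordinates). Camera axes: x right, y down, z forward; pixel columns grow to the right and rows downward; lengths in m; the calibration is good to about 2 mm. A picture is of the moment at which its call begins. There is no depth.
A pose or a line that the arm cannot do raises manip.IKError and nothing moves.
- manip.sign_off(): hands the job in; it is judged then, once.
Readings, each from a call of its own:
- manip.get_time(): time.
- manip.get_joint_positions(): joint angles.
- manip.get_joint_vel(): joint speeds.
- manip.get_tau(): joint torques, N m.
- manip.get_position(): TCP position.
- manip.get_ee_rot(): TCP orientation.
- manip.get_contact_force(): force on the tool from outside, world axes, zero at the start.
- manip.get_torque(): the same for the moment, N m.
- manip.get_width(): finger opening in m.
- manip.get_grip_force(): force on a finger pad.
Only numpy, scipy, OpenCV 4.12 (cv2) and the standard library are available. Lean on these libraries where they do the work, as an engineer would, in place of code of your own. Each camera call takes 0.05 s, during which the arm holds its last target. There are 200 camera calls.

## Task

Put the measuring set away: take the plant anchor out of the largest scoop and stand it in the small clear dish, and nest every scoop that is there into the largest one in its clear tray, big to small, each sitting flat and fully home, with the handles fanned so that none lies over another and there is about two fingers' room or more between any two handle ends. Also stow the depth rod upright in the wooden block, in whichever bore lets it go all the way to the bottom (something lies unseen in the other, so feel for it with the rod, and lower the rod rather than dropping it). Leave the vial and the lid clip alone.

Things in the scene. Friction and masses are not known exactly. Their poses are not given: they have to be found in the camera images.
- tray: fixed shallow clear acrylic tray, 112 x 112 x 14 mm, walls and floor 4 mm; origin under its centre. The nest is built here
- tray_in (a point): centre of the tray's inner floor, 4 mm above its underside
- scoop_a: the largest stainless measuring scoop: round cup 96 mm across the rim, 90 at the foot, 44 tall, wall 3, floor 4; straight level handle 14 mm wide, 8 thick, 44 to 52 mm above the underside (just over the rim). Origin: centre of the underside; z up; handle along its +x, ending 110 mm from the cup's axis. Loose in the tray, handle in any direction
- end_a (a point): end of that scoop's handle, 110 mm from the cup's axis, at mid-thickness (48 mm above the underside)
- scoop_b: stainless measuring scoop: round cup 82 mm across the rim, 76 at the foot, 44 tall, wall 3, floor 4; straight level handle 14 mm wide, 8 thick, 44 to 52 mm above the underside (just over the rim). Origin: centre of the underside; z up; handle along its +x, ending 110 mm from the cup's axis. Stands on the shelf; absent in some runs
- end_b (a point): end of that scoop's handle, 110 mm from the cup's axis, at mid-thickness (48 mm above the underside)
- scoop_c: stainless measuring scoop: round cup 68 mm across the rim, 62 at the foot, 44 tall, wall 3, floor 4; straight level handle 14 mm wide, 8 thick, 44 to 52 mm above the underside (just over the rim). Origin: centre of the underside; z up; handle along its +x, ending 110 mm from the cup's axis. Stands on the shelf; absent in some runs
- end_c (a point): end of that scoop's handle, 110 mm from the cup's axis, at mid-thickness (48 mm above the underside)
- scoop_d: stainless measuring scoop: round cup 54 mm across the rim, 48 at the foot, 44 tall, wall 3, floor 4; straight level handle 14 mm wide, 8 thick, 44 to 52 mm above the underside (just over the rim). Origin: centre of the underside; z up; handle along its +x, ending 110 mm from the cup's axis. Stands on the shelf; absent in some runs
- end_d (a point): end of that scoop's handle, 110 mm from the cup's axis, at mid-thickness (48 mm above the underside)
- scoop_e: stainless measuring scoop: round cup 40 mm across the rim, 34 at the foot, 44 tall, wall 3, floor 4; straight level handle 14 mm wide, 8 thick, 44 to 52 mm above the underside (just over the rim). Origin: centre of the underside; z up; handle along its +x, ending 110 mm from the cup's axis. Stands on the shelf; absent in some runs
- end_e (a point): end of that scoop's handle, 110 mm from the cup's axis, at mid-thickness (48 mm above the underside)
- block: fixed brown wooden block, 50 x 130 x 80 mm high, with two bores open at the top, 35 mm either way from the middle along its y axis. Origin under its centre. Both bores are 17 mm wide and 70 mm deep (floor 10 mm above the underside), but a loose black plug 34 mm tall lies unseen at the bottom of one, either one
- bore0 (a point): centre of the mouth of the bore on the block's +y side, 80 mm above its underside
- bore1 (a point): centre of the mouth of the bore on the block's -y side, 80 mm above its underside
- rest: fixed low white plastic foot, 50 x 50 x 40 mm, with one hole 15 mm wide and 32 mm deep (floor 8 mm above its underside), in which the depth rod stands at the start. Origin under its centre
- rest_hole (a point): centre of the mouth of the rest's hole, 40 mm above its underside
- rod: depth rod: upright steel pin 12 mm in diameter and 78 mm long under a black round head 24 mm in diameter and 30 mm tall, 108 mm in all, 90 g. Origin: centre of the pin's lower tip; z along the rod, up to the head. On the floor of a clear bore its head stands 8 mm above the block, on the plug 42 mm
- vial: bystander: empty glass vial with a twist cap, 25 mm across, 78 mm tall, standing; origin under its centre
- anchor: green plastic plant anchor: disc 44 mm across and 6 thick with a round upright stem 10 mm in diameter, 51 mm tall in all, and a low cross bar (9 to 17 mm up, 40 mm long); origin under the disc's centre, z up along the stem. Stands in the largest scoop at the start, its stem rising above the rim
- dish: fixed small clear acrylic dish, 70 x 70 x 16 mm, walls and floor 4 mm; origin under its centre
- dish_in (a point): centre of the dish's inner floor, 4 mm above its underside
- clip: bystander: aluminium lid clip, 60 x 22 x 31 mm; origin under its centre
Things that resemble listed ones, but are neither listed nor needed, are in the scene too. Leave any green or red look-alike of the block alone.

How it is judged:
At the end, for the whole second after the job is handed in: anchor standing in the dish; largest scoop in the tray; every other scoop present sits on the floor of the next larger one, level within 0.06 rad; all handle ends 35 mm or more apart; rod upright in a bore of the block, tip within 6 mm of the bore's floor; all at rest (horizontal distance between scoop_a and tray_in below 0.012 m and height (world z) of scoop_a below 0.008 m and angle between each of scoop_a, scoop_b, scoop_c, scoop_d, scoop_e's own z axis and vertical below 0.06 rad and horizontal distance between each of scoop_b, scoop_c, scoop_d, scoop_e and scoop_a below 0.032 m and linear speed of each of scoop_b, scoop_c, scoop_d, scoop_e, rod, anchor below 0.03 m/s and z of scoop_b in the frame of scoop_a between 0.002 and 0.0065 m and horizontal distance between each of end_b, end_c, end_d, end_e and end_a above 0.035 m and (z of scoop_c in the frame of scoop_a between 0.002 and 0.0065 m or z of scoop_c in the frame of scoop_b between 0.002 and 0.0065 m) and horizontal distance between each of end_c, end_d, end_e and end_b above 0.035 m and (z of scoop_d in the frame of scoop_a between 0.002 and 0.0065 m or z of scoop_d in the frame of scoop_b between 0.002 and 0.0065 m or z of scoop_d in the frame of scoop_c between 0.002 and 0.0065 m) and horizontal distance between each of end_d, end_e and end_c above 0.035 m and (z of scoop_e in the frame of scoop_a between 0.002 and 0.0065 m or z of scoop_e in the frame of scoop_b between 0.002 and 0.0065 m or z of scoop_e in the frame of scoop_c between 0.002 and 0.0065 m or z of scoop_e in the frame of scoop_d between 0.002 and 0.0065 m) and horizontal distance between end_e and end_d above 0.035 m and z of rod in the frame of block below 0.016 m and angle between rod's own z axis and vertical below 0.12 rad and horizontal distance between anchor and dish_in below 0.02 m and height (world z) of anchor below 0.009 m and angle between anchor's own z axis and vertical below 0.1 rad and (horizontal distance between rod and bore0 below 0.008 m or horizontal distance between rod and bore1 below 0.008 m)); the robot touches nothing.
It fails at once if a bystander (vial or lid clip) is moved more than 25 mm (distance of any of vial, clip from where it was at the start of the episode above 0.025 m).
It fails at once if the rod is dropped (falls freely for more than about 20 mm) (contact force between the fingers and rod below 0.05 N and linear speed of rod above 0.65 m/s).
Of scoop_b, scoop_c, scoop_d, scoop_e only 3 to 4 are there at a start; the rules pass over those that are not, and their reading is None.
Of plug0, plug1 only 1 to 1 are there at a start; the rules pass over those that are not, and their reading is None.
At some moment in a run one of scoop_b, scoop_c, scoop_d, scoop_e may be knocked a few centimetres aside while the robot is not near it.
It also fails if it takes over 210 s, if anything falls off the work surface, if the arm or the gripper's body presses on something with over 40 N, if the wrist force passes 120 N, or if a joint passes its speed limit or range.

## Working session

There is one attempt and no reset: what is moved stays moved. The work goes in short steps, each a Python script; the robot and the scene stay as the last script left them, time stands still between calls to the robot, and variables do not carry over. Pictures are saved under pics/ and viewed, at most 14 in all, crops included, and the job is handed in when it is done.

```bash
mkdir -p pics
python3 - <<'E'
from rig import manip
import cv2,pickle
d={}
for n in("top","side"):
    c=manip.camera(n); d[n]=c
    cv2.imwrite(f"pics/{n}0.png",cv2.resize(c["image"][:,:,::-1],(800,600),interpolation=cv2.INTER_CUBIC))
    print(n,c["fx"],c["fy"],c["cx"],c["cy"],c["k1"]);print(c["cam_to_world"].round(4))
pickle.dump(d,open("c0.pkl","wb"))
print(manip.get_time(),manip.get_ee_rot())
E
```

```text
top 440.01379475276184 440.01379475276184 273.93119874353295 203.54805675551506 -0.12686790410802917
[[ 0.013  -0.9942  0.1064  0.4522]
 [-0.9999 -0.014  -0.0089 -0.035 ]
 [ 0.0103 -0.1063 -0.9943  1.2023]
 [ 0.      0.      0.      1.    ]]
side 464.7270489370415 464.7270489370415 279.1745346442164 211.83305942479467 -0.06803083494781768
[[ 0.8523 -0.3654  0.3743  0.0743]
 [-0.5231 -0.5971  0.6082 -0.7957]
 [ 0.0013 -0.7141 -0.7     0.9594]
 [ 0.      0.      0.      1.    ]]
0.1 [-6.00669894e-01 -3.08336208e+00  2.15073685e-03]
```

View pics/top0.png

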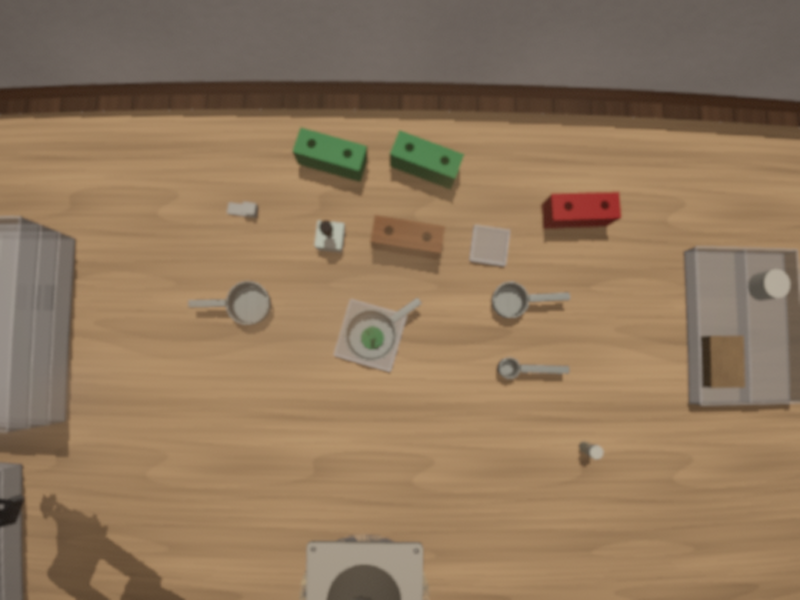

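View pics/side0.png

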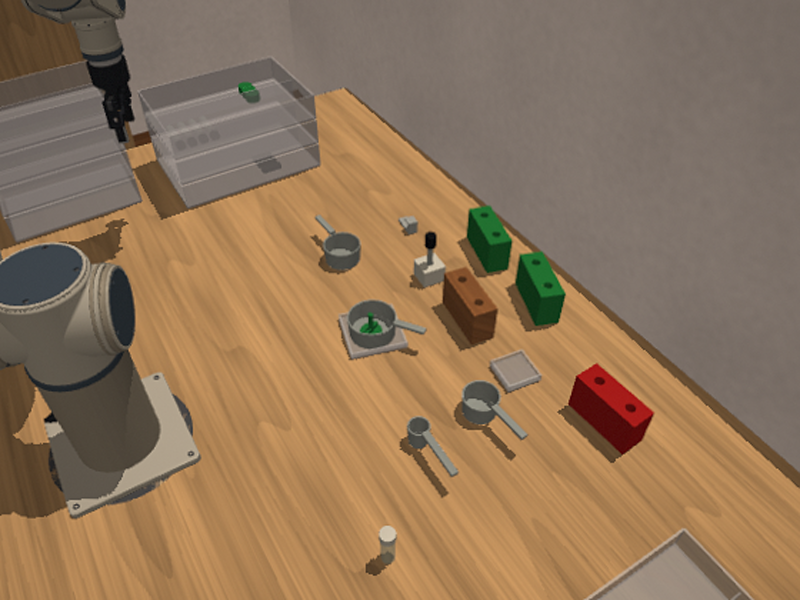

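The top view (800x600 scale) shows scoop A in its tray at (372,335), with the green anchor in it and its handle up-right to (418,302). The other scoops are at (248,304), (510,301) and (509,370). The rod in the white rest is at (329,232), the brown block at (408,235), the empty dish at (490,245), the vial at (594,452) and the clip at (242,209).

Look-alikes are the green blocks at (330,153) and (427,158) and the red one at (582,210). Only the one at (408,235) is brown and wooden, so that is the block.

```bash
cat > h.py <<'E'
import numpy as np, cv2
from rig import manip
def K(c): return np.array([[c["fx"],0,c["cx"]],[0,c["fy"],c["cy"]],[0,0,1.]]),np.array([c["k1"],0,0,0.])
def rays(c,px):
    k,d=K(c); u=cv2.undistortPoints(np.float64(px).reshape(-1,1,2),k,d)[:,0]
    M=c["cam_to_world"]; return M[:3,3],np.c_[u,np.ones(len(u))]@M[:3,:3].T
def onz(c,px,z):
    o,r=rays(c,px); return (o+r*((z-o[2])/r[:,2])[:,None])[:,:2]
def proj(c,P):
    k,d=K(c); M=np.linalg.inv(c["cam_to_world"])
    return cv2.projectPoints(np.float64(P).reshape(-1,1,3),cv2.Rodrigues(M[:3,:3])[0],M[:3,3],k,d)[0][:,0]
def graymask(c):
    h=cv2.cvtColor(c["image"],cv2.COLOR_RGB2HSV); return ((h[...,1]<75)&(h[...,2]>60)).astype(np.uint8)
def scoops(c,z=0.052,mask=None):
    """shelf scoops in the top view: handle end, direction, cup centre estimates"""
    m=graymask(c) if mask is None else mask; out=[]
    n,l,st,ce=cv2.connectedComponentsWithStats(m)
    for i in range(1,n):
        x,y,w,h,a=st[i]
        if not(200<a<3000): continue
        one=cv2.morphologyEx((l==i).astype(np.uint8),cv2.MORPH_CLOSE,np.ones((9,9)))
        cs,_=cv2.findContours(one,cv2.RETR_EXTERNAL,cv2.CHAIN_APPROX_NONE); f=np.zeros_like(one); cv2.drawContours(f,cs,-1,1,-1)
        dt=cv2.distanceTransform(f,cv2.DIST_L2,5); _,r,_,p=cv2.minMaxLoc(dt)
        ys,xs=np.nonzero(f); P=onz(c,np.c_[xs,ys],z); C=onz(c,[p],.044)[0]
        D=np.linalg.norm(P-C,axis=1); far=P[D>r*.0027+.014]
        if len(far)<15: out.append((p,r,a,C,None,None,None)); continue
        u=np.linalg.svd(far-far.mean(0))[2][0]; u=u*np.sign(u@(far.mean(0)-C))
        s=(far-far.mean(0))@u; end=far.mean(0)+u*(s.max()+.0005)
        out.append((p,r,a,C,end,u,end-.11*u))
    return out
E
python3 - <<'E'
from h import *
import pickle
d=pickle.load(open("c0.pkl","rb")); c=d["top"]; np.set_printoptions(precision=4,suppress=True)
for o in scoops(c):
    print(o[0],round(o[1],1),o[2],o[3],o[4],o[5],o[6])
im=c["image"]; g=graymask(c)
a=im[130:290,120:420][:,:,::-1]; A=cv2.resize(a,None,fx=2.6,fy=2.6,interpolation=cv2.INTER_CUBIC)
s=d["side"]["image"][130:370,190:480][:,:,::-1]
cv2.imwrite("pics/t1.png",A); cv2.imwrite("pics/s1.png",cv2.resize(s,None,fx=2.5,fy=2.5,interpolation=cv2.INTER_CUBIC))
E
```

```text
(230, 165) 10.2 397 [0.6783 0.0736] None None None
(342, 171) 13.0 703 [ 0.6666 -0.2268] None None None
(173, 212) 15.0 882 [0.5499 0.2222] [0.5471 0.3312] [-0.0469  0.9989] [0.5522 0.2213]
(357, 210) 12.6 697 [ 0.5621 -0.2666] [ 0.5705 -0.3764] [ 0.0346 -0.9994] [ 0.5667 -0.2665]
(259, 234) 21.2 1728 [ 0.4952 -0.0071] [ 0.5624 -0.0955] [ 0.6863 -0.7273] [ 0.4869 -0.0155]
(356, 257) 7.4 395 [ 0.4376 -0.2634] [ 0.4337 -0.3746] [-0.0445 -0.999 ] [ 0.4386 -0.2647]
(0, 336) 13.0 389 [0.2016 0.6988] [0.1701 0.6519] [-0.9993 -0.0367] [0.2801 0.656 ]
(0, 395) 16.0 847 [0.0375 0.6993] [0.1498 0.6661] [ 1.     -0.0074] [0.0398 0.6669]
```

View pics/t1.png

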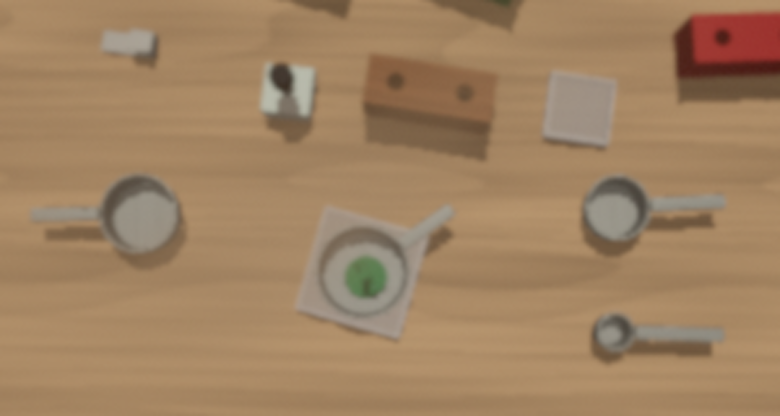

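View pics/s1.png

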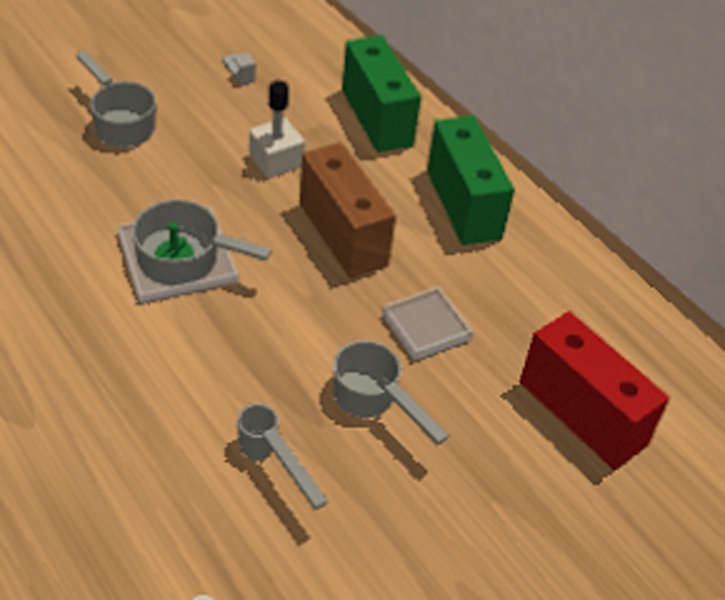

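The scoops at full-res (173,212), (357,210) and (356,257) have inscribed radii of about 39, 33 and 19 mm. That makes them B, C and E, so D is absent. The crop confirms the brown two-bore block at crop (430,88), the empty dish at (580,108), and the anchor disc inside A at (366,277).

```bash
cat >> h.py <<'E'
def tri(ct,pt,cs,ps):
    o1,r1=rays(ct,pt);o2,r2=rays(cs,ps);r1=r1[0]/np.linalg.norm(r1[0]);r2=r2[0]/np.linalg.norm(r2[0])
    t=np.linalg.lstsq(np.c_[r1,-r2],o2-o1,rcond=None)[0]; a,b=o1+t[0]*r1,o2+t[1]*r2
    return (a+b)/2,np.linalg.norm(a-b)
def blob(m,x0,y0,x1,y1):
    s=np.zeros(m.shape,np.uint8); s[y0:y1,x0:x1]=m[y0:y1,x0:x1]
    n,l,st,ce=cv2.connectedComponentsWithStats(s); i=1+np.argmax(st[1:,4]); return ce[i],st[i],(l==i).astype(np.uint8)
E
python3 - <<'E'
from h import *
import pickle
np.set_printoptions(precision=4,suppress=True)
d=pickle.load(open("c0.pkl","rb")); T,S=d["top"],d["side"]
hsv=lambda c:cv2.cvtColor(c["image"],cv2.COLOR_RGB2HSV)
ht,hs=hsv(T),hsv(S)
def full(p,t): return (np.array(p)/2.6+[120,130]) if t else (np.array(p)/2.5+[190,130])
# bores: darkest blob centroid weighted near picks
def dark(c,p,r=6):
    x,y=np.round(p).astype(int); g=cv2.cvtColor(c["image"],cv2.COLOR_RGB2GRAY)[y-r:y+r+1,x-r:x+r+1].astype(float)
    w=np.clip(np.median(g)-8-g,0,None); yy,xx=np.mgrid[y-r:y+r+1,x-r:x+r+1]; return np.array([(w*xx).sum(),(w*yy).sum()])/w.sum()
for n,pt,ps in(("b0",(396,81),(334,164)),("b1",(465,92),(363,204))):
    a,b=dark(T,full(pt,1)),dark(S,full(ps,0)); print(n,a,b,onz(T,[a],.08),onz(S,[b],.08),*tri(T,[a],S,[b]))
# anchor green
gm=lambda h:((h[...,0]>40)&(h[...,0]<85)&(h[...,1]>90)).astype(np.uint8)
p,st,_=blob(gm(ht),245,220,280,250); print("disc",p,st,onz(T,[p],.014))
p,st,mm=blob(gm(hs),235,200,285,250); ys,xs=np.nonzero(mm); print("side",p,st); q=[xs[ys<ys.min()+2].mean(),ys.min()]; print("stemtop",q,onz(S,[q],.057))
# rod head black
bm=lambda h:(h[...,2]<50).astype(np.uint8)
pt,st,_=blob(bm(ht),210,145,250,185); ps,st2,_=blob(bm(hs),285,150,320,190); print("rodhead",pt,st,ps,st2,*tri(T,[pt],S,[ps]))
# rest/dish low-sat
g=graymask(T)
for n,b,z in(("rest",(210,145,250,185),.04),("dish",(325,150,365,195),.016)):
    p,st,mm=blob(g,*b); r=cv2.minAreaRect(np.argwhere(mm)[:,::-1].astype(np.float32)); print(n,p,r,onz(T,[r[0]],z),onz(T,[r[0]],0))
# A: handle end from both views
e=full((452,210),1);f=full((268,254),0); print("endA",onz(T,[e],.052),onz(S,[f],.052),*tri(T,[e],S,[f]))
for n,t,s in(("endB",(32,215),(79,57)),("endC",(724,203),(442,438)),("endE",(722,335),(320,503))):
    e,f=full(t,1),full(s,0); print(n,onz(T,[e],.05),onz(S,[f],.05))
for n,s in(("A",(176,228)),("B",(123,102)),("C",(367,366)),("E",(258,420))): print("rim",n,onz(S,[full(s,0)],.052 if n=="A" else .044))
r=full((363,270),1);print("rimA top",onz(T,[r],.048))
E
```

```text
b0 [271.6358 160.596 ] [323.0655 195.3849] [[ 0.6844 -0.0376]] [[ 0.6842 -0.0397]] [ 0.6852 -0.0378  0.0779] 0.000866454336477
b1 [298.3629 165.3603] [334.6248 211.6518] [[ 0.6729 -0.1071]] [[ 0.673  -0.1094]] [ 0.6739 -0.1075  0.0778] 0.0012490687164798038
disc [263.1111 236.2222] [260 234   6   5  18] [[ 0.4905 -0.0176]]
side [259.3684 227.8947] [252 219  15  15 114]
stemtop [np.float64(258.7142857142857), np.int64(219)] [[ 0.4946 -0.0063]]Traceback (most recent call last):
  File "<stdin>", line 20, in <module>
  File "h.py", line 37, in blob
    n,l,st,ce=cv2.connectedComponentsWithStats(s); i=1+np.argmax(st[1:,4]); return ce[i],st[i],(l==i).astype(np.uint8)
                                                       ~~~~~~~~~^^^^^^^^^^
    return _wrapfunc(a, 'argmax', axis=axis, out=out, **kwds)
    return bound(*args, **kwds)
ValueError: attempt to get argmax of an empty sequence
```

Run:
```python
from h import *
import pickle
np.set_printoptions(precision=4,suppress=True)
d=pickle.load(open("c0.pkl","rb")); T,S=d["top"],d["side"]
hsv=lambda c:cv2.cvtColor(c["image"],cv2.COLOR_RGB2HSV)
ht,hs=hsv(T),hsv(S)
def full(p,t): return (np.array(p)/2.6+[120,130]) if t else (np.array(p)/2.5+[190,130])
gm=lambda h:((h[...,0]>35)&(h[...,0]<90)&(h[...,1]>45)).astype(np.uint8)
p,st,_=blob(gm(ht),245,220,280,250); print("disc",p,st,onz(T,[p],.014))
p,st,mm=blob(gm(hs),235,200,285,250); ys,xs=np.nonzero(mm); q=[xs[ys<ys.min()+3].mean(),ys.min()]; print("stemtop",st,q,onz(S,[q],.057))
bm=lambda h:(h[...,2]<80).astype(np.uint8)
pt,st,_=blob(bm(ht),220,150,242,165); ps,st2,_=blob(bm(hs),290,158,315,175); print("rodhead",pt,st,ps,st2,*tri(T,[pt],S,[ps]),onz(T,[pt],.101),onz(S,[ps],.101))
g=graymask(T)
for n,b,z in(("rest",(215,148,246,180),.04),("dish",(325,150,365,195),.016)):
    p,st,mm=blob(g,*b); r=cv2.minAreaRect(np.argwhere(mm)[:,::-1].astype(np.float32)); print(n,p,r,onz(T,[r[0]],z),onz(T,[r[0]],0))
e=full((426,320),0);print("dish side",onz(S,[e],.012))
e=full((452,210),1);f=full((268,254),0); print("endA",onz(T,[e],.052),onz(S,[f],.052))
for n,t,s in(("endB",(32,215),(79,57)),("endC",(724,203),(442,438)),("endE",(722,335),(320,503))):
    e,f=full(t,1),full(s,0); print(n,onz(T,[e],.05),onz(S,[f],.05))
for n,s in(("A",(176,228)),("B",(123,102)),("C",(367,366)),("E",(258,420))): print("rim",n,onz(S,[full(s,0)],.048 if n=="A" else .044))
print("rimA top",onz(T,[full((363,270),1)],.048), "tray",onz(T,[full((363,272),1)],.014))
```

```text
disc [260.274  235.9952] [253 228  16  17 208] [[ 0.491  -0.0099]]
stemtop [252 218  16  16 145] [np.float64(258.9166666666667), np.int64(218)] [[ 0.497  -0.0033]]
rodhead [228.0625 159.6875] [225 156   7   9  48] [301.     168.2368] [298 163   7  12  76] [0.6822 0.073  0.1003] 0.002530628386530305 [[0.6809 0.0735]] [[0.6829 0.0719]]
rest [230.5063 164.8363] ((230.38497924804688, 164.72567749023438), (20.82044792175293, 20.554370880126953), 3.814074993133545) [[0.6799 0.0729]] [[0.6877 0.0766]]
dish [342.3983 171.4808] ((342.4399719238281, 171.4199981689453), (26.44579315185547, 26.7286376953125), 8.130102157592773) [[ 0.6707 -0.2326]] [[ 0.6736 -0.2353]]
dish side [[ 0.6732 -0.2341]]
endA [[ 0.5571 -0.0978]] [[ 0.5612 -0.0968]]
endB [[0.5459 0.3304]] [[0.5446 0.3225]]
endC [[ 0.5681 -0.3774]] [[ 0.5723 -0.3771]]
endE [[ 0.4335 -0.3737]] [[ 0.4359 -0.3739]]
rim A [[ 0.4985 -0.0083]]
rim B [[0.5532 0.2188]]
rim C [[ 0.5661 -0.2689]]
rim E [[ 0.4395 -0.2665]]
rimA top [[ 0.4955 -0.0088]] tray [[ 0.4947 -0.0081]]
```

```bash
cat >> h.py <<'E'
from scipy.spatial.transform import Rotation as Ro
def rv(deg):
    a=np.deg2rad(deg); c,s=np.cos(a),np.sin(a)
    return Ro.from_matrix(np.array([[c,s,0],[s,-c,0],[0,0,-1]])).as_rotvec()
def st(tag=""): print(tag,"t",round(manip.get_time(),1),"p",np.round(manip.get_position(),4),"w",round(manip.get_width(),4),"F",np.round(manip.get_contact_force(),1),"grip",round(manip.get_grip_force(),1),"j6",round(manip.get_joint_positions()[5],2))
def lower(z,zmin,thr=4,step=.002,rate=.03):
    """from height z step down to zmin until upward force rises by thr"""
    p=np.array(manip.get_position()); f0=manip.get_contact_force()[2]
    for h in np.arange(z,zmin-1e-6,-step):
        manip.servo_line([p[0],p[1],h],None,rate)
        f=manip.get_contact_force()[2]-f0
        if abs(f)>thr: return h,f
    return zmin,f
E
cat > cam.py <<'E'
from h import *
import pickle
def snap(n):
    d={k:manip.camera(k) for k in("top","side")}; pickle.dump(d,open(n+".pkl","wb")); return d
E
python3 - <<'E'
from h import *; from cam import snap
a=[.492,-.009]; D=[.672,-.234]; R=rv(92)
manip.command_gripper(.04,30)
manip.move_to([*a,.16],R); manip.servo_line([*a,.054],None,.12); st("at"); 
manip.command_gripper(0,25); st("closed")
manip.servo_line([*a,.16],None,.15); st("up")
R2=rv(72); manip.move_to([*D,.15],R2); manip.servo_line([*D,.062],None,.12)
print(lower(.060,.046,thr=1.5)); st("down")
manip.command_gripper(.03); manip.servo_line([*D,.16],None,.15); st()
d=snap("c1")
im=np.hstack([d["top"]["image"][130:330,120:420],d["side"]["image"][130:330,190:490]])[:,:,::-1]
cv2.imwrite("pics/c1.png",cv2.resize(im,None,fx=1.33,fy=1.33,interpolation=cv2.INTER_CUBIC))
for o in scoops(d["top"]): print(o[0],round(o[1],1),*[None if v is None else np.round(v,4) for v in o[3:]])
E
```

```text
at t 4.0 p [ 0.4925 -0.009   0.0545] w 0.0398 F [-0.6  0.5 -0.3] grip 0.0 j6 -0.08
closed t 4.3 p [ 0.4924 -0.009   0.0546] w 0.0093 F [-0.4 -0.1  6.2] grip 25.4 j6 -0.08
up t 5.2 p [ 0.4914 -0.009   0.1594] w 0.0088 F [-0.1  0.3 -0. ] grip 25.1 j6 -0.08
(np.float64(0.04999999999999999), np.float64(4.313528525404201))
down t 8.7 p [ 0.673  -0.2343  0.0507] w 0.0089 F [-2.2 -0.4  4.7] grip 25.5 j6 -0.04
 t 9.9 p [ 0.6713 -0.2337  0.159 ] w 0.0298 F [ 0.3 -0.   0. ] grip 0.0 j6 -0.04
(230, 165) 10.2 [0.6783 0.0736] None None None
(173, 212) 15.0 [0.5499 0.2222] [0.5471 0.3312] [-0.0433  0.9991] [0.5519 0.2213]
(259, 234) 21.2 [ 0.4952 -0.0071] [ 0.5614 -0.0964] [ 0.6575 -0.7535] [ 0.4891 -0.0135]
(0, 399) 16.0 [0.0261 0.6996] [0.2379 0.6751] [0.9989 0.0474] [0.128  0.6699]
```

View pics/c1.png

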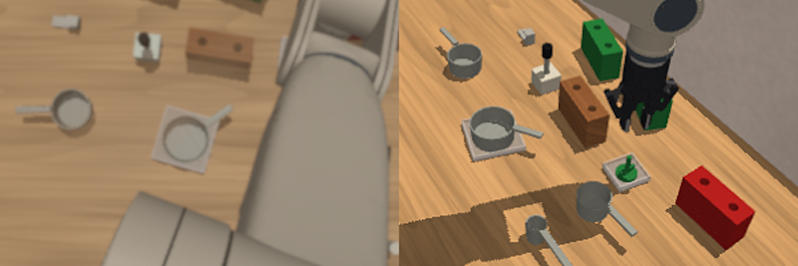

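The anchor stands upright in the dish (side view at 627,170). Next is scoop B.

```bash
cat >> h.py <<'E'
def pick(cen,th,xa,r=.072,f=70):
    u=np.array([np.cos(np.deg2rad(th)),np.sin(np.deg2rad(th))]); p=np.array(cen)+r*u
    manip.command_gripper(.045,f); manip.move_to([*p,.14],rv(xa)); manip.servo_line([*p,.051],None,.12)
    manip.command_gripper(0,f); st("gripped"); manip.servo_line([*p,.17],None,.15); st("lifted")
def place(A,th,xa,zs,r=.072):
    u=np.array([np.cos(np.deg2rad(th)),np.sin(np.deg2rad(th))]); p=np.array(A)+r*u
    manip.move_to([*p,.17],rv(xa)); manip.servo_line([*p,zs+.052],None,.12); st("above")
    manip.servo_line([*p,zs+.014],None,.05); st("mid")
    print(lower(zs+.012,zs-.002,thr=3,step=.0015)); st("down")
def letgo(w=.034):
    manip.command_gripper(w); p=manip.get_position(); manip.servo_line([p[0],p[1],.17],None,.15); st("released")
def report(n):
    from cam import snap
    d=snap(n)
    im=np.hstack([d["top"]["image"][130:330,120:420],d["side"]["image"][150:350,200:500]])[:,:,::-1]
    cv2.imwrite(f"pics/{n}.png",cv2.resize(im,None,fx=1.33,fy=1.33,interpolation=cv2.INTER_CUBIC))
    for o in scoops(d["top"]):
        if o[4] is not None: print(o[0],round(o[1],1),*[np.round(v,4) for v in o[3:]])
E
python3 - <<'E'
from h import *
pick([.552,.2205],92.8,92.8); place([.497,-.0085],93,93,.059)
report("c2")
E
```

```text
gripped t 13.5 p [0.5491 0.2928 0.0519] w 0.0124 F [-0.2  1.5  4.2] grip 68.2 j6 0.42
lifted t 14.5 p [0.5478 0.292  0.169 ] w 0.0125 F [ 0.1  1.  -1.3] grip 68.2 j6 0.42
above t 16.0 p [0.4937 0.064  0.1111] w 0.0126 F [-0.2 -0.2 -1.2] grip 68.2 j6 0.05
mid t 16.9 p [0.4934 0.0634 0.0731] w 0.0123 F [ 0.7 -0.2 -0.9] grip 68.2 j6 0.05
(np.float64(0.05899999999999998), np.float64(9.6179725953708))
down t 19.2 p [0.4936 0.0639 0.0597] w 0.0129 F [-1.3  2.8  8.7] grip 69.3 j6 0.05
(363, 197) 12.6 [ 0.5972 -0.283 ] [ 0.6102 -0.3935] [ 0.1099 -0.9939] [ 0.5981 -0.2841]
(356, 257) 7.4 [ 0.4376 -0.2634] [ 0.4337 -0.3746] [-0.0441 -0.999 ] [ 0.4385 -0.2647]
(279, 405) 18.0 [ 0.051  -0.0653] [ 0.1146 -0.0092] [0.0087 1.    ] [ 0.1136 -0.1192]
```

View pics/c2.png

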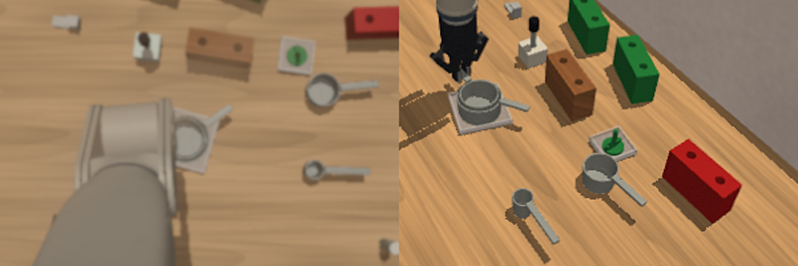

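B went home at the expected height. C has been knocked to about (0.599,-0.284), handle at -84° (full-res 363,197). I release B and pick C at its new pose.

Run:
```python
from h import *
letgo()
c=manip.camera("top")
for o in scoops(c):
    if o[4] is not None: print(o[0],round(o[1],1),*[np.round(v,4) for v in o[3:]])
pick([.599,-.284],-84,96); place([.497,-.0085],-112,68,.063)
report("c3")
```

```text
released t 20.5 p [0.4928 0.0633 0.1694] w 0.0338 F [-0.2 -0.5 -0.3] grip 0.0 j6 0.05
(363, 197) 12.6 [ 0.5972 -0.283 ] [ 0.6103 -0.3934] [ 0.109 -0.994] [ 0.5983 -0.2841]
(356, 257) 7.4 [ 0.4376 -0.2634] [ 0.4337 -0.3746] [-0.0441 -0.999 ] [ 0.4385 -0.2647]
(0, 397) 16.0 [0.0318 0.6995] [0.238  0.6745] [0.9992 0.0398] [0.1281 0.6701]
gripped t 23.7 p [ 0.607  -0.3561  0.0519] w 0.0121 F [ 0.2 -2.6  4. ] grip 68.2 j6 -0.65
lifted t 24.7 p [ 0.6058 -0.3552  0.1688] w 0.0125 F [ 0.7  1.1 -1.6] grip 68.2 j6 -0.65
above t 26.5 p [ 0.4704 -0.0756  0.115 ] w 0.0123 F [-0.1 -0.2 -1.2] grip 68.2 j6 0.2
mid t 27.4 p [ 0.4702 -0.0753  0.0771] w 0.0124 F [-0.   0.3 -0.9] grip 68.2 j6 0.2
(np.float64(0.06299999999999999), np.float64(8.392185310905646))
down t 29.6 p [ 0.4704 -0.0756  0.0634] w 0.0126 F [-2.  -2.2  7.5] grip 69.1 j6 0.2
(356, 257) 7.4 [ 0.4376 -0.2634] [ 0.4337 -0.3746] [-0.0446 -0.999 ] [ 0.4386 -0.2647]
(0, 398) 16.0 [0.029  0.6995] [0.2379 0.675 ] [0.9989 0.0464] [0.128  0.6699]
```

View pics/c3.png

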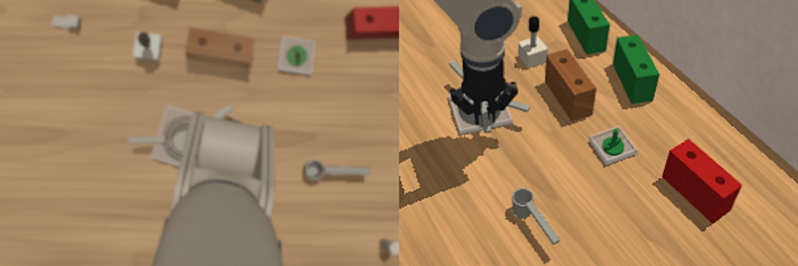

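C bottomed at its expected height inside B. Next is E, unmoved at full-res (356,257).

Run:
```python
from h import *
letgo()
pick([.439,-.265],-92.3,87.7); place([.497,-.0085],-170,10,.067); letgo()
manip.move_to([.6,.15,.3],rv(100))
report("c4")
d=__import__("pickle").load(open("c4.pkl","rb"))
a=d["top"]["image"][190:280,200:320];b=d["side"]["image"][160:280,200:360]
cv2.imwrite("pics/c4z.png",np.hstack([cv2.resize(a[:,:,::-1],(480,360),interpolation=cv2.INTER_CUBIC)[:,:400],cv2.resize(b[:,:,::-1],(400,300),interpolation=cv2.INTER_CUBIC)[:,:400].copy() if 0 else cv2.resize(b[:,:,::-1],(400,360),interpolation=cv2.INTER_CUBIC)]))
```

```text
released t 30.9 p [ 0.4696 -0.0751  0.1694] w 0.0339 F [-0.9 -0.5 -0.7] grip 0.0 j6 0.2
gripped t 33.5 p [ 0.4365 -0.3374  0.0516] w 0.0124 F [ 0.  -0.7  2. ] grip 68.2 j6 -0.64
lifted t 34.5 p [ 0.4356 -0.3365  0.1692] w 0.0122 F [ 0.   0.3 -0.6] grip 68.1 j6 -0.64
above t 36.7 p [ 0.4262 -0.0212  0.1191] w 0.0121 F [ 1.1  0.1 -0.7] grip 68.1 j6 1.32
mid t 37.6 p [ 0.4262 -0.021   0.081 ] w 0.0121 F [ 1.1 -0.4 -0.5] grip 68.1 j6 1.32
(np.float64(0.06699999999999999), np.float64(4.57509391594605))
down t 39.9 p [ 0.4261 -0.021   0.0671] w 0.0124 F [-2.6 -0.3  4. ] grip 68.7 j6 1.32
released t 41.1 p [ 0.4258 -0.0209  0.1696] w 0.0341 F [ 0.2 -0.5  0.7] grip 0.0 j6 1.32
(260, 235) 21.4 [ 0.4926 -0.0098] [ 0.4881 -0.1102] [ 0.0845 -0.9964] [ 0.4788 -0.0006]
(0, 398) 16.0 [0.029  0.6995] [0.2379 0.6745] [0.9991 0.0435] [0.128  0.6697]
```

View pics/c4z.png

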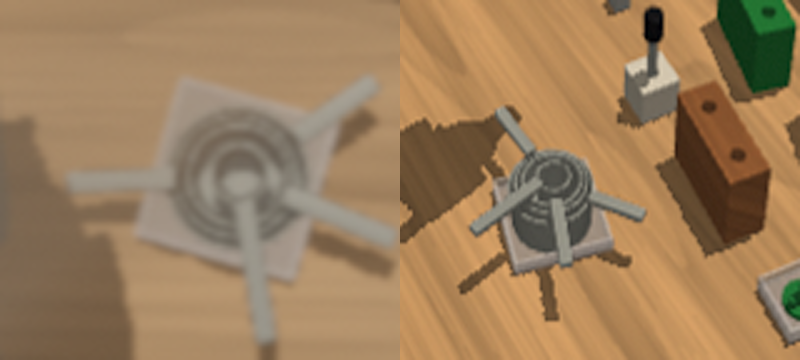

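All four scoops are concentric, and the handle ends are well fanned at crop (375,85), (75,182), (265,335) and (395,235). Next is the rod, lowered under force feedback.

```bash
cat >> h.py <<'E'
def probe(x,y,z0=.190,zf=.108,thr=4):
    """lower the held rod at (x,y); small shifts if it lands on the mouth's edge. returns TCP z reached"""
    for dx,dy in [(0,0),(0,.002),(0,-.002),(.002,0),(-.002,0),(.002,.002),(-.002,-.002),(.002,-.002),(-.002,.002),(0,.004),(0,-.004)]:
        manip.servo_line([x+dx,y+dy,z0],None,.06)
        h,f=lower(z0-.002,zf,thr); st(f"probe {dx,dy} h={h:.4f} f={f:.1f}")
        if h<.170: return h
    return None
E
python3 - <<'E'
from h import *
p=[.682,.073]; R=rv(97)
manip.command_gripper(.055,60); manip.move_to([*p,.19],R); manip.servo_line([*p,.107],None,.12); st("at")
manip.command_gripper(0,60); st("grip")
manip.servo_line([*p,.15],None,.06); st("pull"); manip.servo_line([*p,.23],None,.15); st("up")
manip.move_to([.684,-.0385,.23],rv(97)); manip.servo_line([.684,-.0385,.195],None,.1)
print(probe(.684,-.0385))
report("c5")
E
```

```text
at t 44.2 p [0.6826 0.0732 0.1078] w 0.0551 F [-0.8 -0.6 -0.1] grip 0.0 j6 -0.03
grip t 44.6 p [0.6827 0.073  0.1081] w 0.0222 F [-1.3 -0.8  6.5] grip 58.7 j6 -0.03
pull t 45.4 p [0.6817 0.073  0.1497] w 0.0223 F [-0.6  0.4 -1.9] grip 58.9 j6 -0.03
up t 46.1 p [0.6814 0.073  0.2292] w 0.0225 F [ 0.3 -0.4 -1.5] grip 58.9 j6 -0.03
probe (0, 0) h=0.1080 f=11.8 t 57.6 p [ 0.6848 -0.0385  0.11  ] w 0.0224 F [-3.  -0.3 11.8] grip 60.3 j6 -0.2
0.10799999999999993
(0, 396) 16.0 [0.0347 0.6994] [0.238 0.674] [0.9994 0.0338] [0.1281 0.6703]
```

The rod went straight to the bottom in bore0: TCP 0.110 equals the clear floor at 0.109, where the plug would have stopped it near 0.143. I release, retreat and check.

Run:
```python
from h import *
from cam import snap
manip.command_gripper(.05); p=manip.get_position(); manip.servo_line([p[0],p[1],.25],None,.12)
manip.set_joints([1.167,.423,1.63,0,1.089,-.019]); st("home")
d=snap("c6"); T,S=d["top"],d["side"]
np.set_printoptions(precision=4,suppress=True)
a=T["image"][130:280,200:400];b=S["image"][150:300,200:400]
cv2.imwrite("pics/c6.png",np.hstack([cv2.resize(i[:,:,::-1],(400,300),interpolation=cv2.INTER_CUBIC) for i in(a,b)]))
bb=S["image"][180:260,225:335]; cv2.imwrite("pics/c6z.png",cv2.resize(bb[:,:,::-1],(770,560),interpolation=cv2.INTER_CUBIC))
```

```text
home t 62.1 p [0.2353 0.5788 0.2533] w 0.0501 F [-0.2 -0.8 -0.5] grip 0.0 j6 -0.02
```

View pics/c6.png

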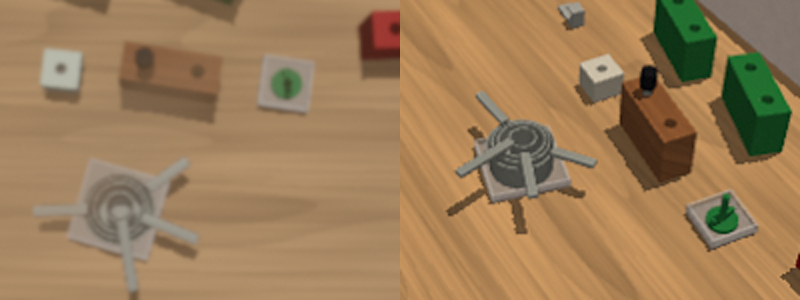

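View pics/c6z.png

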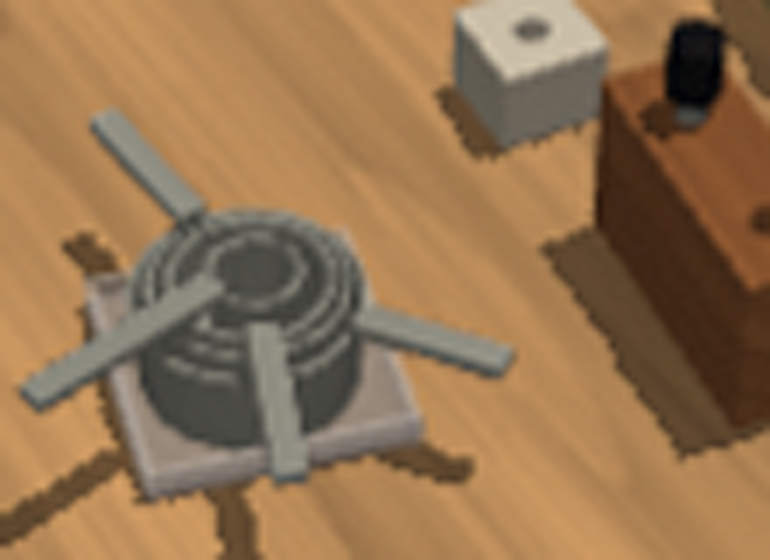

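Run:
```python
from h import *
import pickle
d=pickle.load(open("c6.pkl","rb")); T,S=d["top"],d["side"]; np.set_printoptions(precision=4,suppress=True)
P={}
for n,t,s in(("A",(186,162),(508,355)),("B",(35,210),(104,118)),("C",(196,238),(290,470)),("E",(131,291),(32,393))):
    P[n],g=tri(T,[np.array(t)/2+[200,130]],S,[np.array(s)/7+[225,180]]); print(n,P[n],round(g,4))
k=list(P); print([(a,b,round(np.linalg.norm((P[a]-P[b])[:2]),3)) for i,a in enumerate(k) for b in k[i+1:]])
```

```text
A [ 0.5587 -0.0968  0.0563] 0.006
B [0.4916 0.1    0.0571] 0.0025
C [ 0.4578 -0.1092  0.0626] 0.0016
E [ 0.3914 -0.0274  0.0659] 0.0068
[('A', 'B', np.float64(0.208)), ('A', 'C', np.float64(0.102)), ('A', 'E', np.float64(0.181)), ('B', 'C', np.float64(0.212)), ('B', 'E', np.float64(0.162)), ('C', 'E', np.float64(0.105))]
```

The handle ends sit at about their expected level heights (56, 60, 64 and 68 mm, all within 3 mm) and are at least 100 mm apart. The rod head stands just above the block and the anchor is upright in the dish.

```bash
python3 -c "
from rig import manip
print(manip.sign_off(), manip.get_time())"
```

```text
the job is handed in; nothing more can be done
the job is handed in; nothing more can be done
```

I handed the job in with the anchor standing in the dish, scoops B, C and E nested level in A with handle ends at least 100 mm apart (D absent), and the rod at the bottom of the clear bore (bore0); no verdict came back.

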